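# Open the push-and-turn jug in the pottery studio

### The arm

A 6-joint arm with a two-finger parallel gripper is mounted at the origin on the work surface. World frame = base frame: x ahead of the robot, y to its left, z up, the work surface at z = 0. Lengths are in m, angles in rad, forces in N, time in s.
With the tool pointing down it reaches from about 0.35 to 0.975 m from the base axis. Payload 4.9 kg.
Tool frame: the origin (TCP) lies at the very end of the fingers, on their centre line; the grasp point (between the pads) lies 19 mm behind it; x points along the fingers, y is the direction in which the jaws open and shut, and the axes are right-handed (so a half turn about x gives the same grasp; the last joint's range is limited). The gripper opens to 85 mm and grips with 20 to 120 N. Pads are 22 mm wide; open, the fingers measure 114 mm over their backs; the gripper's body (76 mm by 85 mm) begins 54 mm behind the grasp point. The pads swing forward as they close: fully open they stand 13 mm farther back than shut.
Start: joints at [-1.324, 0.053, 1.613, -0, 1.476, -0.119], TCP at [0.224, -0.584, 0.231] pointing down, gripper open.
Joint ranges: [-3.01, 3.01], [-1.01, 2.22], [0.06, 2.58], [-1.02, 4.17], [0.09, 2.62], [-3.14, 3.14]. Speed limits (rad/s): [2.57, 2.57, 3.14, 3.14, 3.14, 3.14].

### API

Orientations are given as a unit quaternion [w, x, y, z].
In Python, from plant import manip gives the robot as it stands.
- The arm moves only by the tool play_rows, never from a script. Its argument "plan" is a list of rows, each a list of 5 numbers: the shift along the tool's x, y, z in mm, then the turn about the tool's x in rad, then the closure, from -1 (fully open) to 1 (shut). A call has 1 to 8 rows; each row is the pose to reach, as a shift and turn from the pose commanded when the call began, along the tool's axes at that moment; what a row does not reach only later rows make up. A row lasts 1/8 s, in which the tool goes at most 62.5 mm and 10.7 degrees, less where a joint would pass 70% of its speed; a pose out of reach is approached as far as the arm can. A call with a gripper value outside its range is refused whole. The fingers move at their own pace and stop on an object; the grip force is fixed at half the most. Time passes only in rows, so rows that repeat a pose let the fingers close. It gives the time, the measured TCP pose, the force and the opening at its end, in the units of the state.
- manip.state(): the state, without advancing time (a new reading comes with each control period).
- manip.grab_frame(name): name is "scene" or "top" or "wrist"; returns a dict with "img" (400x640x3 uint8, red, green, blue), "range_z" (400x640 float32, m along the optical axis (not along the pixel's ray), 0 where there is no reading), "fx", "fy", "cx", "cy" (pixels), "k1" (the pictures are not rectified: a ray, as slopes to the right and down, at radius r is drawn at 1 + k1 r^2 times it, then the intrinsics apply), "origin" and "rotation" of the camera in the world. Camera axes: x right, y up, looking along -z (the intrinsics and any distortion apply to the point x, -y, -z); pixel columns grow to the right and rows downward; lengths in m; the calibration is good to about 2 mm. A picture is of the moment at which its call begins.
- manip.job_done(): hands the job in, once; it reports no verdict.
The state is a dict: "time": time; "joint_pos": joint angles; "joint_vel": joint speeds; "joint_efforts": joint torques, N m; "tool_pos": TCP position; "tool_rot": TCP orientation; "contact_force": force on the tool from outside, world axes, zero at the start; "ft_torque": the same for the moment, N m; "gripper_width": opening from 0.0 (shut) to 1.0 (fully open).
Only numpy, scipy, OpenCV 4.12 (cv2) and the standard library are available. Lean on these libraries where they do the work, as an engineer would, in place of code of your own. Each camera call takes 0.05 s, during which the arm holds its last target. There are 200 camera calls.

### The job

Open the blue-labelled jug of casting-slip thinner: press its blue safety cap down, twist it anticlockwise (seen from above) while it is pressed, and lift it off. Finish while still gripping the cap, held level and still in the air a few centimetres straight above the jug's open mouth; do not put it down or let go. The jug stays standing in its holder, and the green jug, the bowl and the spatula are left alone.

Things in the scene. Friction and masses are not known exactly. Their poses are not given: they have to be found in the camera images.
- cap_centre (a point): Centre of the blue jug's cap: round, ribbed, blue, 56 mm in diameter, 36 mm tall, white pointer on its flat top. The point is on its axis, 18 mm below the top, 18 mm above the lower rim; z up along the axis, x along the pointer. Locked, x lies along the jug's x and the point is 165 mm above the jug's underside. Gripped by its sides with 40 N or more, it takes press and twist. 45 g.
- cap: The same cap; origin: centre of its lower rim; same axes. Sprung bayonet: pushing down takes 5 N to start, 10 N at the bottom, 9 mm down. At least 6 mm down (aim for 7.5) clears the locking teeth; kept down it turns anticlockwise only, is free at 48 to 74 degrees (aim for 60; stop near 76), then lifts straight off. Let go, the spring pushes it up. Unpressed it turns only 7 degrees.
- blue_jug: White square jug with blue labels, 0.6 to 0.9 kg, loose in its holder: body 86 x 86 mm, 112 mm tall (top edge steps in to 118 mm), round neck 40 mm wide to 138 mm, then the mouth piece, 44 mm over its lugs, to 164 mm. Origin: centre of its underside; z up. The locked cap's rim is 147 mm up: 29 mm of free height below it for fingertips.
- jug_mouth (a point): Centre of the blue jug's mouth, on its axis 164 mm above its underside; a locked cap's centre is 1 mm above this point, and a cap is off once its lower rim is above this point.
- blue_holder: Grey square well fixed to the bench, holding the blue jug: 102 mm square outside, 90 mm inside, 40 mm tall, floor 6 mm thick (the jug stands on it). Origin: centre of its underside. It keeps the jug from turning, with some 3 degrees and 2 mm of play.
- green_jug: Bystander: same jug with green labels and closed green cap (56 mm wide, top 183 mm above its underside) in a second grey holder, in the left or the right place; origin at the centre of its underside.
- bowl: Bystander: blue glazed bowl, 120 mm wide, 60 mm tall, standing beyond the jugs; origin at the centre of its underside.
- spatula: Bystander: wooden spatula, 190 mm long, lying flat between the two jugs, along x; origin at its middle on its underside.
Mind the look-alikes: they are no part of the job. Of the things shaped like the cap, the blue one is meant.

How it is judged:
By the outcome, as a careful person would: the job done as asked, in the order asked, and still so for the second after the job is handed in, while the arm keeps its last pose, push and grip.
It also fails if it takes over 35 s, if anything falls off the work surface, if the arm or the gripper's body presses on something with over 40 N, if the wrist force passes 120 N, or if a joint passes its speed limit or range.

## Working session

There is one attempt and no reset: what is moved stays moved. The work goes in short steps, Python scripts to look and compute and a tool call to move; the robot and the scene stay as the last step left them, time stands still between calls to the robot, and variables do not carry over. Pictures are saved under pics/ and viewed, about 8 in all and at most 12, crops included, and the job is handed in when it is done.

Besides the shell and the picture viewer there is one more tool, called after "Request:" as name([rows], argument=value, ...), one row to a line, values as JSON. play_rows: Moves the arm, as the interface text tells. Its arguments: {"type":"object","properties":{"plan":{"type":"array"}},"required":["plan"]}

```bash
mkdir -p pics; cat > h.py <<'E'
import numpy as np, cv2
from plant import manip
def grab(n):
    f=manip.grab_frame(n); return f
def pts(f):
    H,W=f["range_z"].shape
    v,u=np.mgrid[:H,:W].astype(float)
    K=np.array([[f["fx"],0,f["cx"]],[0,f["fy"],f["cy"]],[0,0,1]])
    p=cv2.undistortPoints(np.stack([u,v],-1).reshape(-1,1,2),K,np.array([f["k1"],0,0,0.])).reshape(H,W,2)
    z=f["range_z"]
    c=np.stack([p[...,0]*z,-p[...,1]*z,-z],-1)
    P=c@np.array(f["rotation"]).T+np.array(f["origin"])
    P[z<=0]=np.nan
    return P
def save(f,n,crop=None,s=1):
    im=f["img"][...,::-1]
    if crop: im=im[crop[1]:crop[3],crop[0]:crop[2]]
    if s!=1: im=cv2.resize(im,None,fx=s,fy=s,interpolation=cv2.INTER_CUBIC)
    cv2.imwrite("pics/"+n,im)
E
python3 - <<'E'
from h import *
s=grab("scene");t=grab("top")
save(s,"scene.png");save(t,"top.png")
np.savez("f.npz",s=pts(s),t=pts(t),si=s["img"],ti=t["img"])
for f in (s,t): print(f["origin"],np.round(f["rotation"],3).tolist(),f["fx"],f["k1"])
print(manip.state())
E
```

```text
Traceback (most recent call last):
  File "h.py", line 12, in pts
    P=c@np.array(f["rotation"]).T+np.array(f["origin"])
      ~^~~~~~~~~~~~~~~~~~~~~~~~~~
ValueError: matmul: Input operand 1 has a mismatch in its core dimension 0, with gufunc signature (n?,k),(k,m?)->(n?,m?) (size 4 is different from 3)
```

View pics/scene.png

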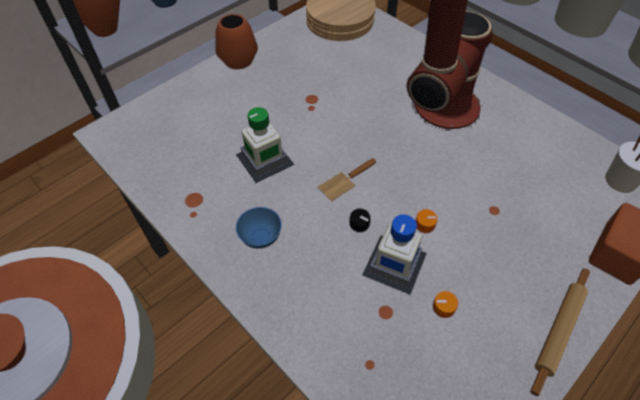

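View pics/top.png

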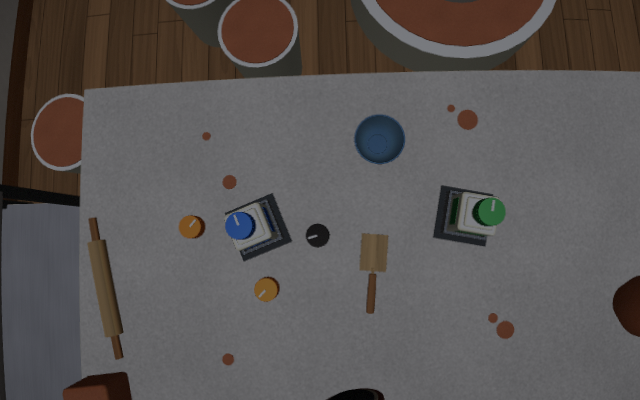

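The scene view shows the blue cap at (403,228) on the blue-labelled jug. In the top view it is at (239,226). Look-alikes in the top view are the green cap (491,211), loose orange caps (190,227) and (266,289), a black cap (317,235) and the blue bowl (380,139). I choose the blue cap on the jug with blue labels.

```bash
sed -i 's/np.array(f\["rotation"\]).T/Rot(f["rotation"]).T/; 2a from scipy.spatial.transform import Rotation as R\ndef Rot(q):\n    q=np.array(q); return R.from_quat(q[[1,2,3,0]]).as_matrix()' h.py
python3 - <<'E'
from h import *
s=grab("scene");t=grab("top")
for n,f in (("scene",s),("top",t)):
    P=pts(f); hsv=cv2.cvtColor(f["img"],cv2.COLOR_RGB2HSV)
    print(n,f["origin"],f["rotation"],f["fx"],f["k1"])
    for nm,lo,hi in (("blue",(108,150,80),(125,255,255)),("green",(50,120,50),(90,255,255)),("orange",(8,180,150),(20,255,255))):
        m=cv2.inRange(hsv,lo,hi); k,l,st,c=cv2.connectedComponentsWithStats(m)
        for i in range(1,k):
            if st[i,4]>60:
                q=P[l==i]; q=q[~np.isnan(q[:,0])]; top=q[q[:,2]>np.percentile(q[:,2],90)-.006]
                print(nm,st[i].tolist(),"med",np.round(np.median(q,0),4),"top mean",np.round(top.mean(0),4),"mid",np.round((top.min(0)+top.max(0))/2,4),np.round(np.ptp(top,axis=0),3))
    # holder and jug edges: dark grey around
save(s,"s_crop.png",(350,190,460,310),5)
st=manip.state();print({k:np.round(v,3).tolist() for k,v in st.items()})
# top view: minAreaRect of holder rim points z~0.04 near jug, and jug top z~.006+.112..
P=pts(t)
b=P[200:265,210:300].reshape(-1,3);b=b[~np.isnan(b[:,0])]
for lo,hi in((.033,.047),(.110,.130),(.175,.2)):
    q=b[(b[:,2]>lo)&(b[:,2]<hi)]
    print(lo,len(q),np.median(q[:,2]),cv2.minAreaRect((q[:,:2]*1000).astype(np.float32)))
E
```

```text
scene [1.10980383 0.58024461 1.11651459] [0.3555776  0.11439656 0.28855086 0.88159877] 489.82633016727215 -0.044419853079449595
blue [392, 215, 24, 21, 377] med [0.5678 0.2698 0.1872] top mean [0.5672 0.2704 0.1872] mid [0.567  0.2706 0.1878] [0.057 0.054 0.009]
green [248, 108, 20, 17, 232] med [ 0.5815 -0.2279  0.1874] top mean [ 0.5816 -0.2312  0.1877] mid [ 0.5824 -0.2327  0.1883] [0.053 0.056 0.008]
orange [417, 210, 20, 16, 212] med [0.42   0.2437 0.0341] top mean [0.4193 0.2454 0.0346] mid [0.4169 0.246  0.0365] [0.049 0.049 0.011]
orange [435, 292, 23, 20, 290] med [0.5678 0.4344 0.0351] top mean [0.5703 0.4331 0.0354] mid [0.5708 0.4321 0.0367] [0.05 0.05 0.01]
top [0.5446105  0.06322119 0.96521141] [-0.69777851 -0.03982899  0.00805536  0.71516006] 394.4789589119257 -0.09463999378249145
blue [226, 212, 26, 27, 526] med [0.5631 0.2661 0.1877] top mean [0.5637 0.2669 0.1877] mid [0.565  0.2675 0.1885] [0.052 0.052 0.009]
green [478, 198, 27, 28, 539] med [ 0.5778 -0.2316  0.1875] top mean [ 0.5785 -0.2333  0.1876] mid [ 0.5793 -0.2339  0.1882] [0.054 0.053 0.008]
{'time': 0.2, 'joint_pos': [-1.324, 0.053, 1.614, -0.0, 1.476, -0.119], 'joint_vel': [0.0, -0.002, -0.003, 0.0, 0.001, -0.0], 'joint_efforts': [0.001, -39.367, -37.02, -0.0, 0.005, 0.0], 'tool_pos': [0.223, -0.583, 0.231], 'tool_rot': [-0.128, -0.695, -0.129, 0.695], 'contact_force': [0.421, -0.477, 0.323], 'ft_torque': [-0.043, 0.013, 0.06], 'gripper_width': 1.003}
0.033 275 0.03854263382894485 ((564.2860717773438, 267.7973327636719), (102.52880859375, 102.44863891601562), 21.168659210205078)
0.11 808 0.11708103242283224 ((564.1011962890625, 267.8958740234375), (85.92011260986328, 86.86852264404297), 21.04561424255371)
0.175 628 0.18764800063038817 ((564.095458984375, 267.4942321777344), (55.22526931762695, 55.013031005859375), 45.0081672668457)
```

View pics/s_crop.png

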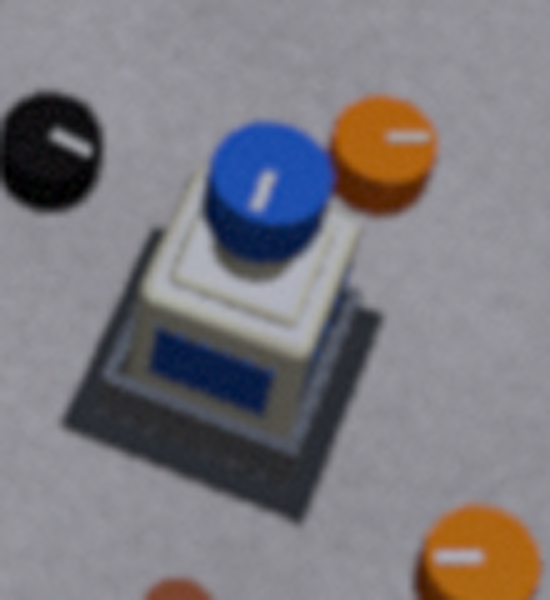

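```bash
cat >> h.py <<'E'
def to(p,q=None):
    s=manip.state(); A=Rot(s["tool_rot"]); d=np.array(p)-s["tool_pos"]
    print("t",s["time"],"pos",np.round(s["tool_pos"],4),"axes x,y,z:",np.round(A.T,3).tolist(),"shift mm",np.round(A.T@d*1000,1),"j",np.round(s["joint_pos"],3),"F",np.round(s["contact_force"],1),"w",round(s["gripper_width"],3))
E
python3 -c "
from h import *
to((.5645,.268,.26))"
```

```text
t 0.2 pos [ 0.2235 -0.5833  0.2305] axes x,y,z: [[-0.0, 0.001, -1.0], [0.358, -0.934, -0.001], [-0.934, -0.358, -0.0]] shift mm [ -28.5 -673.  -623. ] j [-1.324  0.053  1.614 -0.     1.476 -0.119] F [ 0.4 -0.5  0.3] w 1.003
```

Request:
play_rows([
  [-20, -20, -18, 0, -1],
  [-28, -60, -56, 0, -1],
  [-28, -105, -97, 0, -1],
  [-28, -150, -139, 0, -1],
  [-28, -195, -181, 0, -1],
  [-28, -240, -222, 0, -1],
  [-28, -285, -264, 0, -1],
  [-28, -330, -306, 0, -1],
])

```text
time: 1.2
tool_pos: [0.3915, -0.1641, 0.2593]
tool_rot: [0.129, 0.696, 0.128, -0.695]
contact_force: [0.4, 0.2, -0.6]
gripper_width: 1.003
```

Request:
play_rows([
  [0, -45, -41, 0, -1],
  [0, -90, -83, 0, -1],
  [0, -135, -125, 0, -1],
  [0, -180, -167, 0, -1],
  [0, -225, -208, 0, -1],
  [0, -270, -250, 0, -1],
  [0, -310, -287, 0, -1],
  [0, -330, -306, 0, -1],
])

```text
time: 2.2
tool_pos: [0.5591, 0.2542, 0.2586]
tool_rot: [-0.129, -0.695, -0.129, 0.695]
contact_force: [-0.8, -0.3, -0.2]
gripper_width: 1.001
```

Request:
play_rows([
  [0, -10, -9, 0, -1],
  [0, -13, -11, 0, -1],
  [0, -13, -11, 0, -1],
])

```text
time: 2.58
tool_pos: [0.5645, 0.2669, 0.2593]
tool_rot: [-0.128, -0.695, -0.128, 0.695]
contact_force: [-0.6, -0.2, -0.2]
gripper_width: 1.004
```

```bash
cat > m.py <<'E'
from h import *
import sys
w=grab("wrist"); t=grab("top"); save(w,sys.argv[1])
for n,f in(("wrist",w),("top",t)):
    P=pts(f); hsv=cv2.cvtColor(f["img"],cv2.COLOR_RGB2HSV)
    m=cv2.inRange(hsv,(108,150,60),(125,255,255))>0
    q=P[m&(P[...,2]>.15)]
    if len(q)<20: continue
    z=np.percentile(q[:,2],70); q=q[abs(q[:,2]-z)<.004]
    c,r=cv2.minEnclosingCircle((q[:,:2]*1000).astype(np.float32)); print(n,len(q),"z",z,"circle",c,r,"mean",q.mean(0))
to((.5645,.268,.26))
E
python3 m.py w1.png
```

```text
wrist 4466 z 0.18887992067285791 circle (565.7617797851562, 268.3538818359375) 27.733842849731445 mean [0.56636699 0.26837645 0.18854122]
top 292 z 0.18864792084810503 circle (560.0709228515625, 265.80718994140625) 25.818819046020508 mean [0.55485007 0.26287425 0.18782495]
t 2.675 pos [0.5645 0.2667 0.2595] axes x,y,z: [[0.0, -0.0, -1.0], [0.357, -0.934, 0.0], [-0.934, -0.357, -0.0]] shift mm [-0.5 -1.2 -0.4] j [ 0.322  0.036  1.583 -0.     1.522  1.529] F [-0.4  0.1  1. ] w 1.0
```

View pics/w1.png

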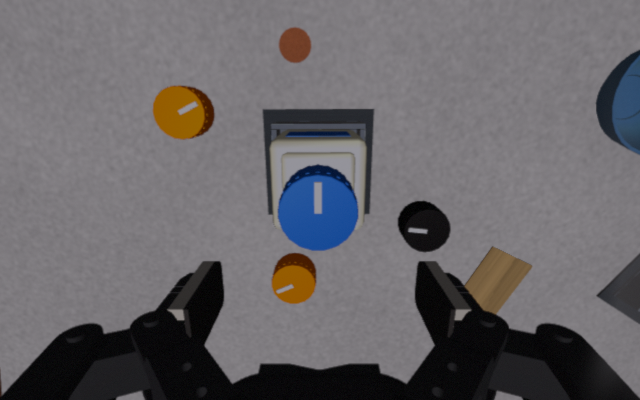

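Request:
play_rows([
  [10, -1.3, -1.6, 0, -1],
  [30, -1.3, -1.6, 0, -1],
  [50, -1.3, -1.6, 0, -1],
  [70, -1.3, -1.6, 0, -1],
  [90, -1.3, -1.6, 0, -1],
  [104, -1.3, -1.6, 0, -1],
  [111, -1.3, -1.6, 0, -1],
  [111, -1.3, -1.6, 0, -1],
])

```text
time: 3.68
tool_pos: [0.5656, 0.2695, 0.148]
tool_rot: [-0.129, -0.695, -0.129, 0.695]
contact_force: [0.8, -0.5, -0.6]
gripper_width: 1.0
```

Request:
play_rows([
  [0, 0, 0, 0, 0.0],
  [0, 0, 0, 0, 1],
  [0, 0, 0, 0, 1],
  [0, 0, 0, 0, 1],
  [0, 0, 0, 0, 1],
  [0, 0, 0, 0, 1],
  [0, 0, 0, 0, 1],
  [0, 0, 0, 0, 1],
])

```text
time: 4.68
tool_pos: [0.5661, 0.2697, 0.1487]
tool_rot: [0.128, 0.696, 0.129, -0.695]
contact_force: [1.7, 1.9, 4.8]
gripper_width: 0.648
```

```bash
python3 m.py w2.png
```

```text
wrist 7821 z 0.18738392158211828 circle (564.5958862304688, 268.976806640625) 28.74912452697754 mean [0.57055434 0.27196382 0.18716447]
top 47 z 0.18663137946476313 circle (551.603515625, 247.34669494628906) 10.753816604614258 mean [0.55195458 0.24951934 0.18583267]
t 4.775 pos [0.5661 0.2697 0.1487] axes x,y,z: [[0.001, 0.001, -1.0], [0.358, -0.934, -0.0], [-0.934, -0.358, -0.002]] shift mm [-111.3    1.     2. ] j [0.326 0.119 1.683 0.    1.338 1.531] F [2.  1.8 5.1] w 0.65
```

View pics/w2.png

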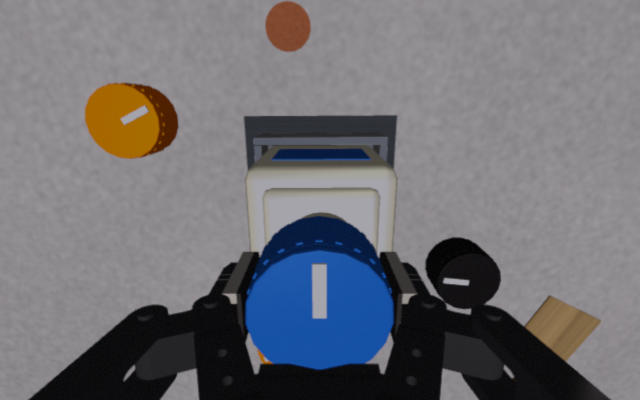

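Both jaws hold the cap by its sides, with the top centred at about (320,305) and the pointer still aligned, at an opening of 55 mm. Now I press.

Request:
play_rows([
  [2, 0, 0, 0, 1],
  [4, 0, 0, 0, 1],
  [6, 0, 0, 0, 1],
  [7, 0, 0, 0, 1],
  [7, 0, 0, 0, 1],
  [7, 0, 0, 0, 1],
])

```text
time: 5.52
tool_pos: [0.5663, 0.2698, 0.1427]
tool_rot: [0.128, 0.696, 0.129, -0.695]
contact_force: [0.1, 0.9, 7.5]
gripper_width: 0.649
```

```bash
python3 m.py w3.png
```

```text
wrist 7536 z 0.18137997664332692 circle (565.031982421875, 269.27789306640625) 28.567153930664062 mean [0.57090992 0.27210292 0.18115462]
top 40 z 0.18144728096187146 circle (551.6492309570312, 247.15234375) 10.228409767150879 mean [0.55220752 0.24932827 0.18042887]
t 5.625 pos [0.5663 0.2698 0.1427] axes x,y,z: [[0.002, 0.001, -1.0], [0.358, -0.934, -0.0], [-0.934, -0.358, -0.002]] shift mm [-117.3    1.     2.1] j [0.326 0.125 1.688 0.    1.327 1.531] F [-0.4  2.4  8.5] w 0.648
```

Request:
play_rows([
  [0.8, 0, 0, 0, 1],
  [1.2, 0, 0, 0, 1],
  [1.2, 0, 0, 0, 1],
])

```text
time: 6.0
tool_pos: [0.5663, 0.2699, 0.1417]
tool_rot: [0.128, 0.696, 0.129, -0.695]
contact_force: [0.3, 1.1, 9.3]
gripper_width: 0.649
```

```bash
python3 -c "
from h import *
for i in range(4): grab('top'); to((.566,.2695,.1415))"
```

```text
t 6.05 pos [0.5663 0.2698 0.1417] axes x,y,z: [[0.002, 0.001, -1.0], [0.358, -0.934, -0.0], [-0.934, -0.358, -0.002]] shift mm [0.2 0.2 0.4] j [0.326 0.126 1.688 0.    1.325 1.531] F [0.2 1.3 9.8] w 0.649
t 6.1 pos [0.5663 0.2699 0.1417] axes x,y,z: [[0.002, 0.001, -1.0], [0.358, -0.934, -0.0], [-0.934, -0.358, -0.002]] shift mm [0.2 0.2 0.4] j [0.326 0.126 1.688 0.    1.325 1.531] F [0.  1.3 9.7] w 0.653
t 6.15 pos [0.5663 0.2699 0.1417] axes x,y,z: [[0.002, 0.001, -1.0], [0.358, -0.934, -0.0], [-0.934, -0.358, -0.002]] shift mm [0.2 0.2 0.4] j [0.326 0.126 1.688 0.    1.325 1.531] F [-0.3  1.2  9.5] w 0.652
t 6.2 pos [0.5663 0.2698 0.1417] axes x,y,z: [[0.002, 0.001, -1.0], [0.358, -0.934, -0.0], [-0.934, -0.358, -0.002]] shift mm [0.2 0.2 0.4] j [0.326 0.126 1.688 0.    1.325 1.531] F [-0.9  1.3  9.5] w 0.646
```

Force is 9.6 N, so the cap is about 8 mm down and past the teeth. Now I twist. The tool's x points down, so anticlockwise is negative.

Request:
play_rows([
  [0, 0, 0, -0.08, 1],
  [0, 0, 0, -0.18, 1],
  [0, 0, 0, -0.28, 1],
  [0, 0, 0, -0.36, 1],
  [0, 0, 0, -0.36, 1],
])

```text
time: 6.82
tool_pos: [0.5663, 0.2694, 0.1416]
tool_rot: [0.251, 0.662, 0.251, -0.66]
contact_force: [-0.8, 0.2, 8.9]
gripper_width: 0.647
```

```bash
cat > c.py <<'E'
from h import *
w=grab("wrist"); P=pts(w); save(w,"wc.png")
im=w["img"].astype(int); hsv=cv2.cvtColor(w["img"],cv2.COLOR_RGB2HSV)
b=cv2.inRange(hsv,(108,150,60),(125,255,255)); b=cv2.morphologyEx(b,cv2.MORPH_CLOSE,np.ones((25,25)))
zt=np.nanpercentile(P[...,2][(b>0)],80)
m=(b>0)&(hsv[...,1]<90)&(hsv[...,2]>110)&(abs(P[...,2]-zt)<.006)
q=P[m][:,:2]; d=np.linalg.svd(q-q.mean(0))[2][0] if len(q)>5 else None
print("pointer n",len(q),"axis deg mod180",np.degrees(np.arctan2(d[1],d[0]))%180 if d is not None else None,"cap top z",zt)
# jug shoulder orientation
j=P[(P[...,2]>.105)&(P[...,2]<.128)&(np.hypot(P[...,0]-.5655,P[...,1]-.269)<.07)]
print("shoulder n",len(j), cv2.minAreaRect((j[:,:2]*1000).astype(np.float32)) if len(j)>10 else 0)
to((.566,.2695,.1415)); s=manip.state(); print("tq",np.round(s["ft_torque"],2))
E
python3 c.py
```

```text
pointer n 786 axis deg mod180 42.37772301727054 cap top z 0.1806331563600522
shoulder n 10295 ((571.6199340820312, 271.1822814941406), (72.54570007324219, 85.07886505126953), 21.199432373046875)
t 6.875 pos [0.5664 0.2694 0.1416] axes x,y,z: [[0.002, -0.0, -1.0], [0.664, -0.748, 0.001], [-0.748, -0.664, -0.001]] shift mm [ 0.1 -0.3  0.2] j [ 3.260e-01  1.260e-01  1.689e+00 -1.000e-03  1.326e+00  1.171e+00] F [-0.   0.2  9.4] w 0.651
tq [0.03 0.05 0.01]
```

Request:
play_rows([
  [0, 0, 0, -0.1, 1],
  [0, 0, 0, -0.22, 1],
  [0, 0, 0, -0.34, 1],
  [0, 0, 0, -0.46, 1],
  [0, 0, 0, -0.58, 1],
  [0, 0, 0, -0.66, 1],
  [0, 0, 0, -0.7, 1],
  [0, 0, 0, -0.7, 1],
])

```text
time: 7.88
tool_pos: [0.5663, 0.2694, 0.1416]
tool_rot: [0.463, 0.535, 0.462, -0.534]
contact_force: [-0.4, -0.0, 8.8]
gripper_width: 0.651
```

```bash
python3 c.py
```

```text
pointer n 802 axis deg mod180 82.45315542887879 cap top z 0.18065976110010976
shoulder n 10623 ((565.8299560546875, 269.6591796875), (84.35842895507812, 83.69355010986328), 21.111055374145508)
t 7.925 pos [0.5663 0.2694 0.1416] axes x,y,z: [[0.002, -0.0, -1.0], [0.99, -0.144, 0.002], [-0.144, -0.99, -0.0]] shift mm [ 0.1 -0.3 -0.1] j [ 3.260e-01  1.260e-01  1.689e+00 -1.000e-03  1.326e+00  4.710e-01] F [-0.5  0.7  9.1] w 0.647
tq [-0.04  0.07  0.06]
```

The cap has turned 61.3° relative to the jug, inside the free window. Now I lift.

Request:
play_rows([
  [-2, 0, 0, 0, 1],
  [-5, 0, 0, 0, 1],
  [-9, 0, 0, 0, 1],
  [-13, 0, 0, 0, 1],
  [-17, 0, 0, 0, 1],
  [-21, 0, 0, 0, 1],
  [-25, 0, 0, 0, 1],
  [-25, 0, 0, 0, 1],
])

```text
time: 8.93
tool_pos: [0.5658, 0.2695, 0.1656]
tool_rot: [0.463, 0.535, 0.462, -0.535]
contact_force: [0.3, 0.7, 0.4]
gripper_width: 0.653
```

```bash
python3 c.py
```

```text
pointer n 786 axis deg mod180 82.54045339557368 cap top z 0.2045928499111095
shoulder n 9630 ((565.5369873046875, 269.32183837890625), (85.24300384521484, 84.1540298461914), 21.16826820373535)
t 8.975 pos [0.5657 0.2695 0.1653] axes x,y,z: [[0.0, 0.0, -1.0], [0.99, -0.144, 0.0], [-0.144, -0.99, -0.0]] shift mm [23.8  0.3 -0.1] j [ 0.326  0.104  1.671 -0.     1.366  0.471] F [ 0.   0.2 -0.6] w 0.646
tq [-0.01 -0.   -0.04]
```

Request:
play_rows([
  [-4, 0, 0, 0, 1],
  [-10, 0, 0, 0, 1],
  [-17, 0, 0, 0, 1],
  [-24, 0, 0, 0, 1],
  [-30, 0, 0, 0, 1],
  [-34, 0, 0, 0, 1],
  [-35, 0, 0, 0, 1],
  [-35, 0, 0, 0, 1],
])

```text
time: 9.98
tool_pos: [0.5656, 0.2694, 0.2]
tool_rot: [-0.462, -0.535, -0.462, 0.535]
contact_force: [-0.4, -0.3, -0.5]
gripper_width: 0.644
```

```bash
python3 - <<'E'
exec(open("c.py").read())
print("shoulder z",np.median(j[:,2]))
s=grab("scene"); save(s,"s_end.png",(330,170,470,290),5)
cap=pts(s)[170:290,330:470].reshape(-1,3); t=cap[cap[:,2]>.225]
print("top z",np.percentile(t[:,2],80)); tp=P[(b>0)&(abs(P[...,2]-zt)<.004)]
print("plane tilt", np.linalg.svd(tp[::20]-tp.mean(0))[2][2], "circle",cv2.minEnclosingCircle((tp[:,:2]*1000).astype(np.float32)))
E
```

```text
pointer n 792 axis deg mod180 82.45895899683195 cap top z 0.23901280591237004
shoulder n 7735 ((565.2138671875, 268.9380187988281), (86.400634765625, 84.51504516601562), 20.95893669128418)
t 10.025 pos [0.5655 0.2694 0.1998] axes x,y,z: [[-0.001, -0.0, -1.0], [0.99, -0.145, -0.0], [-0.145, -0.99, 0.0]] shift mm [58.3  0.5 -0.2] j [0.326 0.077 1.641 0.    1.425 0.471] F [-0.6 -0.3 -0.2] w 0.652
tq [-0.03  0.02  0.02]
shoulder z 0.11828982504877358
top z 0.3766151647451378
plane tilt [0.00447016 0.00585928 0.99997284] circle ((565.3966064453125, 267.8789978027344), 28.350730895996094)
```

View pics/s_end.png

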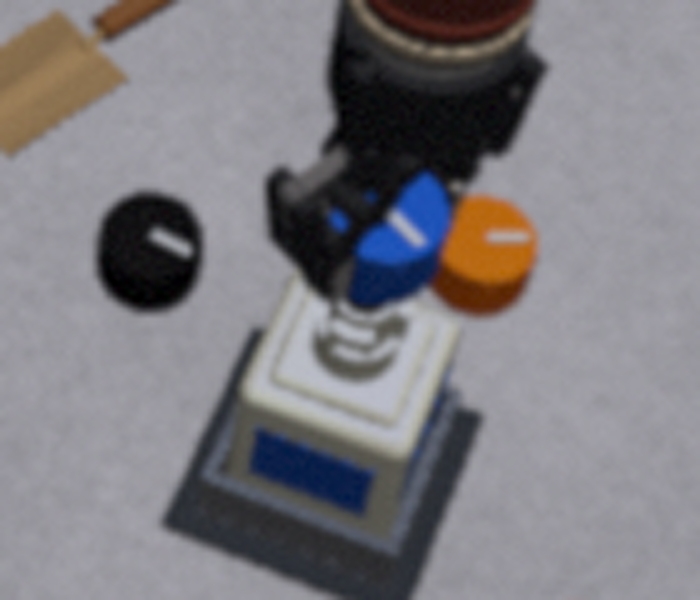

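View pics/wc.png

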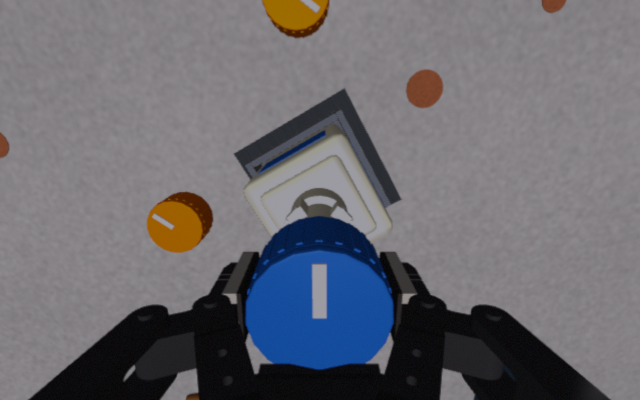

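The scene crop (cap at about (400,240)) and the wrist view (cap at (320,305), open mouth at (320,205)) show the cap level in the grip. The jug is open and standing in its holder. The rim is at about 0.203 m and the mouth at 0.170 m.

```bash
python3 -c "
from plant import manip
print(manip.job_done())"
```

```text
the job is handed in; nothing more can be done
None
```

The blue jug is open, and I handed the job in at about 10 s, with the arm still gripping the cap above the mouth. The hand-in reported no verdict.

- **Press and twist:** I pressed the cap about 8 mm down, at about 9.5 N. I then turned it 61° anticlockwise while it was pressed; by the pictures the jug stayed at 21°. It lifted off with no noticeable resistance.
- **Final pose:** The cap's rim is about 33 mm above the mouth, within about 1 mm of the jug's axis, tilted about 0.4°. The jaws are still closed on the cap at 55 mm, and the force reading is about zero.
- **Surroundings:** The jug is standing in its holder at its original shoulder height. The arm never went near the green jug, the bowl or the spatula. I did not re-measure their positions at the end.
- **Checks that disagreed:** The scene and top cameras differed by about 3 mm on the cap's position, so I went mainly by the wrist camera. One final check, the cap's height from the scene camera, failed because it picked up the arm instead (0.377 m). I took the final height from the wrist camera, which agrees with the arm's own position.

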